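# Turn the bench power supply up four clicks and confirm

## Robot

A 7-joint arm with a two-finger parallel gripper is mounted at the origin on the work surface; the furniture and walls round the work are solid. World frame = base frame: x ahead of the robot, y to its left, z up, the work surface at z = 0. Lengths are in m, angles in degrees, forces in N, time in s.
With the tool pointing down it reaches from about 0.4 to 0.85 m from the base axis. Payload 4.4 kg.
Tool frame: the origin (TCP) lies midway between the tips of the shut fingers; the grasp point (between the pads) lies 19 mm behind it; x points along the fingers, y is the direction in which the jaws open and shut, and the axes are right-handed (so a half turn about x gives the same grasp; the last joint's range is limited). The gripper opens to 94 mm and grips with 3 to 60 N. Pads are 16 mm wide; open, the fingers measure 119 mm over their backs; the gripper's body (75 mm by 177 mm) begins 78 mm behind the grasp point.
Start: joints at [-67.483, 36.005, 2.206, 86.941, -1.547, 57.084, -1.146], TCP at [0.288, 0.583, 0.205] pointing down, gripper open.
Joint ranges: [-175.42, 175.42], [-21.48, 121.26], [-71.46, 75.88], [10.55, 141.38], [-63.04, 243.04], [13.31, 113.54], [-168.57, 168.57]. Speed limits (degrees/s): [147.25, 147.25, 180, 180, 180, 180, 180].

## Interface

Orientations are given as [roll, pitch, yaw] about the fixed x, y, z axes, in that order (R = Rz(yaw) Ry(pitch) Rx(roll)).
In Python, from station import ctrl, optics gives the robot as it stands.
- The arm moves only by the shell command python3 -m creep 'ROWS'. ROWS is a JSON object of lists of equal length, an entry for each row: "travel": the shift along the world's x, y, z in m, a list of three; "twist": the turn, a rotation vector about the world's x, y, z in rad, a list of three; "gripper": the gripper command: -1 is fully open, 1 is shut, values between are in proportion. In form: {"travel": [[x, y, z], ...], "twist": [[rx, ry, rz], ...], "gripper": [gripper, ...]}. A call has 1 to 8 rows; each row is the pose to reach, as a shift and turn from the pose commanded when the call began; what a row does not reach only later rows make up. A row lasts 1/12 s, in which the tool goes at most 41.7 mm and 7.16 degrees, less where a joint would pass 70% of its speed; a pose out of reach is approached as far as the arm can. A call with a gripper value outside its range is refused whole. The fingers move at their own pace and stop on an object; the grip force is fixed at half the most. Time passes only in rows, so rows that repeat a pose let the fingers close. It gives the time, the measured TCP pose, the force and the opening at its end, in the units of the state.
- ctrl.sense(): the state, without advancing time (a new reading comes with each control period).
- optics.get_image(name): name is "scene" or "top"; returns a dict with "pixels" (400x640x3 uint8, red, green, blue), "fx", "fy", "cx", "cy" (pixels), "origin" and "orientation" of the camera in the world. Camera axes: x right, y down, z forward; pixel columns grow to the right and rows downward; lengths in m; the calibration is good to about 2 mm. A picture is of the moment at which its call begins. There is no depth.
- ctrl.job_done(): hands the job in, once; it reports no verdict.
The state is a dict: "t": time; "joints": joint angles; "dq": joint speeds; "tau": joint torques, N m; "eef_pos": TCP position; "ee_rot": TCP orientation; "force": force on the tool from outside, world axes, zero at the start; "wrist_torque": the same for the moment, N m; "grip_width": opening from 0.0 (shut) to 1.0 (fully open).
Only numpy, scipy, OpenCV 4.12 (cv2) and the standard library are available. Lean on these libraries where they do the work, as an engineer would, in place of code of your own. Each camera call takes 0.05 s, during which the arm holds its last target. There are 200 camera calls.

## Task

Turn the bench power supply up by exactly four clicks: with closed fingers, push the orange tab of its click-stop dial round clockwise (seen from above) four clicks on from where it stands, so that the dial rests in that click. Then press the green key in front of the dial fully down to confirm, and let it come up again. Push gently with the fingertips only, never pinch or clamp the dial, do not press the key at any other setting, and leave the small things lying around the supply where they are.

Things in the scene. Friction and masses are not known exactly. Their poses are not given: they have to be found in the camera images.
- supply: small bench power supply, fixed to the table: grey box with a dark steel top, 172 mm (its x) by 108 mm (its y), top face 56 mm above the table. Origin at the centre of its underside; z up; its front (-x) roughly faces the robot. The dial is on its top at x = +28 mm, the green key at x = -60 mm, both at y = 0.
- dial_centre (a point): point on the dial's vertical turning axis, at the upper face of the dial's disc (67 mm above the table). The dial is a flat black disc, 80 mm in diameter, with a knurled rim; nothing stands up from its upper face but the orange tab (and a 3 mm silver hub disc at the centre).
- dial_tab (a point): outer end of the orange tab, at its top. The tab is the dial's pointer and the thing to push: an upright block, 24 mm long along the dial's radius (from 15 to 39 mm off the axis), 12 mm wide, standing from the disc's face to 19 mm above it (86 mm above the table). This point lies 39 mm from the axis in the middle of the width.
- supply_dial (a joint): dial angle in rad, growing clockwise seen from above. Rests (clicks) every 24 deg (0.4189 rad), nine from 0 to 3.351, dots mark them; stops 0.06 beyond. At 0 the tab points 96 deg counter-clockwise of the unit's +x. Starts in one of the four lowest. A sprung ball resists with up to 0.15 N m (about 5 N at mid-tab); past half way the dial springs on to the next rest by itself and stays.
- key_top (a point): centre of the top of the round green key (24 mm in diameter, in a black housing 40 mm across; its top 77 mm above the table), on the steel top in front of the dial.
- key (a joint): how far the green key is pressed, in m: 0 up, 0.005 fully down (about 4 N; a spring brings it up again). It counts as pressed beyond 0.0035.
- flux_tin: round yellow tin, 47 mm across, 23 mm high, loose, lying on the black tool wallet left of the unit; bystander. Origin at the centre of its underside.
- usb_stick: green memory stick, 18 x 53 x 8 mm, loose, close to the right of the unit; bystander. Origin at the centre of its underside.
- solder_spool: spool of solder, white with a red core, 55 x 74 x 42 mm, loose, lying on the black tool wallet left of the unit; bystander. Origin at the centre of its underside.
- tweezers: steel tweezers, 127 x 18 x 9 mm, loose, on the table nearer the robot; bystander. Origin at the centre of its underside.
- driver_1: small red precision screwdriver, 12 x 98 x 12 mm, loose, behind the unit at the back; bystander. Origin near its middle, at its underside.
- battery_blue: blue AA cell lying on its side, 50 x 14 x 14 mm, loose, in front of the unit; bystander. Origin at the centre of its underside.

How it is judged (in metres and radians):
On the way, in this order (a step that is already met when the one before it is completed fails the run):
1. the dial rests four clicks clockwise of its start, the key not yet pressed (distance of dial_tab from where it was at the start of the episode between 0.0539 and 0.0617 m and value of joint supply_dial above 1.5 rad and value of joint key below 0.0015 m), for 0.3 s.
2. the green key is pressed down with the fingers (value of joint key above 0.0035 m and contact force between the fingers and supply above 0.5 N), for 0.04 s.
At the end, for the whole second after the job is handed in: The dial rests four clicks (96 degrees, within about 8 degrees) clockwise of where it started, the key has been pressed at that setting and is up again, and each loose bystander is within 20 mm of where it started (all of step 1 and velocity of joint supply_dial between -0.05 and 0.05 rad/s and distance of each of flux_tin, usb_stick, solder_spool, tweezers, driver_1, battery_blue from where it was at the start of the episode below 0.02 m); the robot touches nothing.
It fails at once if the key is pressed while the dial is not four clicks on from its start (value of joint key above 0.0035 m and not (distance of dial_tab from where it was at the start of the episode between 0.0539 and 0.0617 m)).
It fails at once if the dial is pinched, clamped or forced: the fingers bear on the supply with more than 20 N while the key is up (contact force between the fingers and supply above 20 N and value of joint key below 0.001 m).
It fails at once if the key or the supply is hit hard (over 35 N) (contact force between the fingers and supply above 35 N).
It fails at once if a bystander is lifted, carried or pushed away (moved more than 20 mm) (distance of any of flux_tin, usb_stick, solder_spool, tweezers, driver_1, battery_blue from where it was at the start of the episode above 0.02 m).
It also fails if it takes over 51 s, if anything falls off the work surface, if the arm or the gripper's body presses on something with over 40 N, if the wrist force passes 120 N, or if a joint passes its speed limit or range.

## Working session

There is one attempt and no reset: what is moved stays moved. The work goes in short steps, Python scripts to look and compute and a shell command to move; the robot and the scene stay as the last step left them, time stands still between calls to the robot, and variables do not carry over. Pictures are saved under pics/ and viewed, about 8 in all and at most 12, crops included, and the job is handed in when it is done.

```bash
ls; mkdir -p pics; python3 - <<'E'
from station import ctrl, optics
import cv2, json
for n in ("scene","top"):
    im=optics.get_image(n); cv2.imwrite(f"pics/{n}0.png",im["pixels"][:,:,::-1])
    print(n,{k:(v if not hasattr(v,'tolist') else v.tolist()) for k,v in im.items() if k!="pixels"})
print(ctrl.sense())
E
```

```text
pics
scene {'fx': 501.36608123963055, 'fy': 501.36608123963055, 'cx': 313.2090657752105, 'cy': 193.01031954086588, 'origin': [-0.02949565512514166, -0.6033388190119038, 0.7432324659038095], 'orientation': [-132.2458759567855, -0.20005130586531644, -51.46837128440911]}
top {'fx': 396.95336630111683, 'fy': 396.95336630111683, 'cx': 313.1980012135526, 'cy': 194.10591983242492, 'origin': [0.450956455687709, -0.17771559296742973, 0.9359463779341065], 'orientation': [-173.8393950718109, 0.011288127179074906, -88.89127827233165]}
{'t': 0.1, 'joints': array([-67.48739904,  36.05408051,   2.20316824,  86.98814297,
        -1.54698759,  57.08365565,  -1.14660525]), 'dq': array([ 0.02986395, -0.15008121,  0.05376057,  0.01222914, -0.0252325 ,
        0.02267159,  0.09968853]), 'tau': array([ 4.03411308e-03, -5.50793660e+01,  1.14711542e+00, -1.87117016e+01,
       -5.23518689e-02,  1.93478580e-02,  6.67268796e-05]), 'eef_pos': array([0.28753837, 0.58229285, 0.20465284]), 'ee_rot': array([ -89.28178232,   89.90380848, -115.56544685]), 'force': array([0.95703055, 1.20794633, 0.59198312]), 'wrist_torque': array([-0.02282884,  0.00149821, -0.0071051 ]), 'grip_width': 0.9995650312119766}
```

View pics/scene0.png

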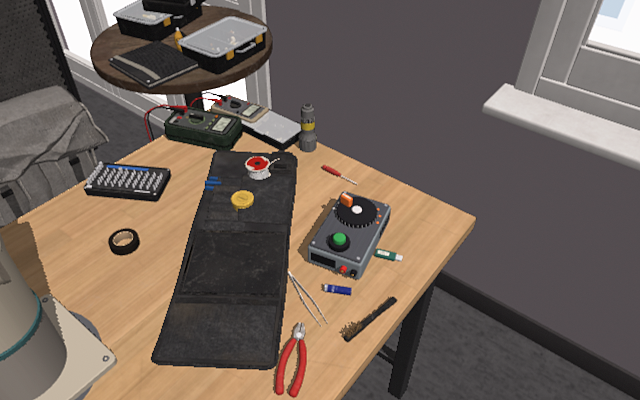

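View pics/top0.png

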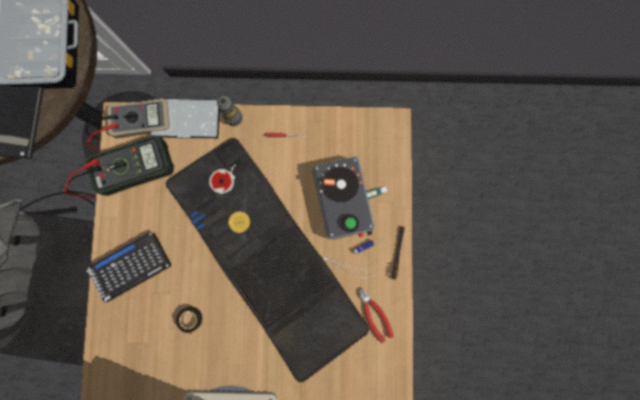

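Scene view: hub at about (357,210), orange tab (346,199), green key (340,240). Top view: hub (341,184), tab (330,183), key (350,223). Next I triangulate these points from the two views.

```bash
cat > h.py <<'E'
from station import ctrl, optics
import cv2, numpy as np
from scipy.spatial.transform import Rotation as R
def ray(im,p):
    d=np.array([(p[0]-im["cx"])/im["fx"],(p[1]-im["cy"])/im["fy"],1])
    return np.array(im["origin"]),R.from_euler("xyz",im["orientation"],degrees=True).apply(d)
def onz(im,p,z):
    o,d=ray(im,p); return o+d*(z-o[2])/d[2]
def tri(a,p,b,q):
    o1,d1=ray(a,p);o2,d2=ray(b,q)
    s=np.linalg.lstsq(np.c_[d1,-d2],o2-o1,rcond=None)[0]
    x,y=o1+s[0]*d1,o2+s[1]*d2
    return (x+y)/2,np.linalg.norm(x-y)
def blob(im,lo,hi,roi):
    """centroid, area, contour of largest blob of HSV range in roi x0,y0,x1,y1"""
    x0,y0,x1,y1=roi
    h=cv2.cvtColor(im["pixels"],cv2.COLOR_RGB2HSV)[y0:y1,x0:x1]
    m=cv2.inRange(h,np.array(lo),np.array(hi))
    n,l,s,c=cv2.connectedComponentsWithStats(m)
    if n<2: return None,0,None
    i=1+np.argmax(s[1:,4]); ys,xs=np.nonzero(l==i)
    return c[i]+[x0,y0],s[i,4],np.c_[xs+x0,ys+y0]
ROI={"scene":(305,185,395,275),"top":(308,155,378,242)}
COL={"tab":((3,120,120),(16,255,255)),"key":((50,100,60),(80,255,255)),"hub":((0,0,170),(179,60,255))}
HUB={"scene":(345,198,370,222),"top":(333,175,350,193)}
KEYR={"scene":(322,225,358,255),"top":(337,210,362,238)}
E
python3 - <<'E'
from h import *
a,b=optics.get_image("scene"),optics.get_image("top")
P={}
for k in COL:
    r=HUB if k=="hub" else KEYR if k=="key" else ROI
    p,n,_=blob(a,*COL[k],r["scene"]);q,m,_=blob(b,*COL[k],r["top"])
    print(k,p,n,q,m); x,e=tri(a,p,b,q); P[k]=x; print("  ",x.round(4),round(e,4))
ax=P["hub"]-P["key"]; print("dist",np.linalg.norm(ax[:2]),"yaw",np.degrees(np.arctan2(ax[1],ax[0])))
t=P["tab"]-P["hub"]; print("tab r",np.linalg.norm(t[:2]),"ang",np.degrees(np.arctan2(t[1],t[0])))
for im,n,roi in((a,"scene",(300,175,410,285)),(b,"top",(300,145,400,250))):
    x0,y0,x1,y1=roi; 
    cv2.imwrite(f"pics/c_{n}.png",cv2.resize(im["pixels"][y0:y1,x0:x1,::-1],None,fx=5,fy=5,interpolation=cv2.INTER_CUBIC))
E
python3 -c "
import cv2,numpy as np
a=cv2.imread('pics/c_scene.png');b=cv2.imread('pics/c_top.png');h=500
cv2.imwrite('pics/c.png',np.hstack([cv2.resize(x,(390,420)) for x in(a,b)]))"
```

```text
tab [346.45544554 200.07920792] 101 [329.43137255 181.92156863] 51
   [ 0.5713 -0.2107  0.0759] 0.0001
key [339.05109489 238.40875912] 137 [349.99047619 222.7047619 ] 105
   [ 0.4835 -0.2572  0.0719] 0.0008
hub [356.75862069 209.01724138] 58 [340.86538462 183.69230769] 52
   [ 0.5691 -0.2366  0.0689] 0.001
dist 0.08801891750170303 yaw 13.483362860199005
tab r 0.025977864959849432 ang 85.2268011327375
```

View pics/c.png

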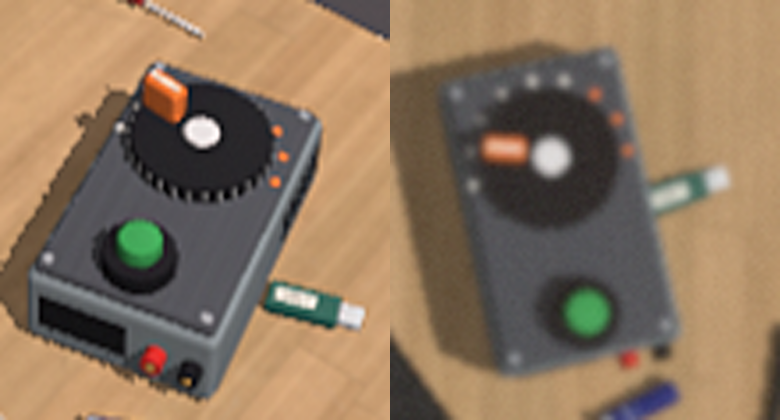

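```bash
cat >> h.py <<'E'
C=np.array([.569,-.2366])
def st():
    s=ctrl.sense(); r=R.from_euler("xyz",s["ee_rot"],degrees=True).as_matrix()
    p=s["eef_pos"]; d=p[:2]-C
    print("t",round(s["t"],2),"pos",p.round(4),"tool x",r[:,0].round(3),"yang",round(np.degrees(np.arctan2(r[1,1],r[0,1])),2),"rad/ang from dial",np.hypot(*d).round(4),np.degrees(np.arctan2(d[1],d[0])).round(1),"F",s["force"].round(2),"gw",round(s["grip_width"],3),"j",s["joints"].round(1))
    return p
E
python3 - <<'E'
from h import *
p=st()
a=np.radians(132); print(C+.0304*np.array([np.cos(a),np.sin(a)])-p[:2])
E
```

```text
t 0.2 pos [0.2876 0.5825 0.2049] tool x [-0.001 -0.001 -1.   ] yang 63.71 rad/ang from dial 0.8661 109.0 F [-0.46  0.37 -0.02] gw 0.999 j [-67.5  36.    2.2  87.   -1.5  57.1  -1.1]
[ 0.26104308 -0.79647766]
```

```bash

python3 -m creep '{"travel":[[0.01,-0.03,0.01],[0.02,-0.06,0.02],[0.03,-0.09,0.03],[0.04,-0.12,0.04],[0.05,-0.15,0.04],[0.06,-0.18,0.04],[0.07,-0.21,0.04],[0.08,-0.24,0.04]],"twist":[[0,0,0.03],[0,0,0.06],[0,0,0.09],[0,0,0.12],[0,0,0.15],[0,0,0.18],[0,0,0.21],[0,0,0.24]],"gripper":[1,1,1,1,1,1,1,1]}'
python3 -m creep '{"travel":[[0.01,-0.03,0],[0.02,-0.06,0],[0.03,-0.09,0],[0.04,-0.12,0],[0.05,-0.15,0],[0.06,-0.18,0],[0.07,-0.21,0],[0.08,-0.24,0]],"twist":[[0,0,0.03],[0,0,0.06],[0,0,0.09],[0,0,0.12],[0,0,0.15],[0,0,0.18],[0,0,0.21],[0,0,0.24]],"gripper":[1,1,1,1,1,1,1,1]}'
python3 -m creep '{"travel":[[0.01,-0.03,0],[0.02,-0.06,0],[0.03,-0.09,0],[0.04,-0.12,0],[0.05,-0.15,0],[0.06,-0.18,0],[0.07,-0.21,0],[0.08,-0.24,0]],"twist":[[0,0,0.03],[0,0,0.06],[0,0,0.09],[0,0,0.12],[0,0,0.15],[0,0,0.18],[0,0,0.21],[0,0,0.22]],"gripper":[1,1,1,1,1,1,1,1]}'
python3 -c "from h import *; p=st(); a=np.radians(132); print(C+.0304*np.array([np.cos(a),np.sin(a)])-p[:2])"
```

```text
t: 0.87
eef_pos: [0.368, 0.3412, 0.2456]
ee_rot: [32.0, 90.0, 19.6]
force: [0.3, 0.2, 0.2]
grip_width: 0.469
t: 1.53
eef_pos: [0.448, 0.1013, 0.2456]
ee_rot: [35.4, 90.0, 36.7]
force: [0.4, 0.1, -0.4]
grip_width: 0.002
t: 2.2
eef_pos: [0.528, -0.1387, 0.2454]
ee_rot: [122.3, 90.0, 136.2]
force: [0.9, 0.4, 0.1]
grip_width: 0.005
t 2.2 pos [ 0.528  -0.1387  0.2454] tool x [-0.  0. -1.] yang 103.89 rad/ang from dial 0.1061 112.7 F [0.89 0.43 0.11] gw 0.005 j [ 10.5  24.8   1.8 100.8  -0.9  54.4 116.6]
[ 0.02066379 -0.07527069]
```

```bash

python3 -m creep '{"travel":[[0.008,-0.03,-0.02],[0.016,-0.06,-0.04],[0.021,-0.075,-0.07],[0.021,-0.075,-0.1],[0.021,-0.075,-0.12],[0.021,-0.075,-0.135],[0.021,-0.075,-0.14],[0.021,-0.075,-0.14]],"twist":[[0,0,0],[0,0,0],[0,0,0],[0,0,0],[0,0,0],[0,0,0],[0,0,0],[0,0,0]],"gripper":[1,1,1,1,1,1,1,1]}'
python3 - <<'E'
from h import *
st()
V=[]
for n,(x0,y0,x1,y1) in(("scene",(285,130,415,285)),("top",(285,110,400,247))):
    im=optics.get_image(n); V.append(cv2.resize(im["pixels"][y0:y1,x0:x1,::-1],(400,477),interpolation=cv2.INTER_CUBIC))
cv2.imwrite("pics/d.png",np.hstack(V))
E
```

```text
t: 2.87
eef_pos: [0.5479, -0.2118, 0.1041]
ee_rot: [146.6, 89.8, 160.4]
force: [-0.5, 0.3, -0.5]
grip_width: 0.006
t 2.87 pos [ 0.5479 -0.2118  0.1041] tool x [-0.003  0.001 -1.   ] yang 103.82 rad/ang from dial 0.0326 130.4 F [-0.47  0.34 -0.47] gw 0.006 j [ 17.4  38.2   1.6 102.5  -1.6  39.4 123.7]
```

View pics/d.png

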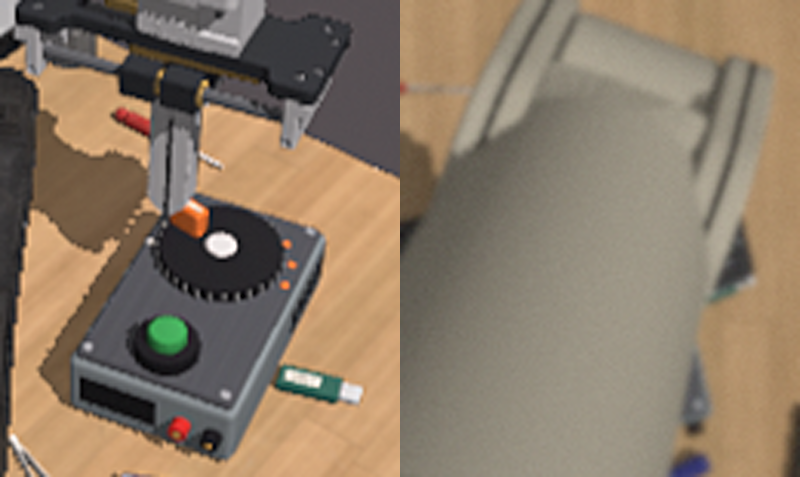

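Scene crop: shut fingers hover just left of the tab, which is clear of them; the arm hides the supply in the top view. The scene camera will watch the tab. Descending.

```bash

python3 -m creep '{"travel":[[0,0,-0.006],[0,0,-0.012],[0,0,-0.018],[0,0,-0.023],[0,0,-0.027],[0,0,-0.030],[0,0,-0.030],[0,0,-0.030]],"twist":[[0,0,0],[0,0,0],[0,0,0],[0,0,0],[0,0,0],[0,0,0],[0,0,0],[0,0,0]],"gripper":[1,1,1,1,1,1,1,1]}'
cat >> h.py <<'E'
def tab():
    "tab world angle from the scene view, centroid at z .0765"
    im=optics.get_image("scene"); p,n,_=blob(im,*COL["tab"],HUBD)
    x=onz(im,p,.0759)[:2]-C; print("tab ang",np.degrees(np.arctan2(x[1],x[0])).round(1),"r",np.hypot(*x).round(4),"n",n); return im
HUBD=(325,185,385,230)
def plan(dphis):
    "travel for turning the tool about the dial axis by -phi deg"
    p=ctrl.sense()["eef_pos"][:2]-C
    for f in dphis:
        v=R.from_rotvec([0,0,-np.radians(f)]).apply([*p,0])[:2]-p; print(f,"travel",v.round(4),"twist",-np.radians(f).round(4))
E
python3 - <<'E'
from h import *
st(); tab(); plan([3,6,9,12,15,18,21,24])
E
```

```text
t: 3.63
eef_pos: [0.5488, -0.2122, 0.0753]
ee_rot: [151.3, 90.0, 165.1]
force: [-0.6, -0.2, 0.0]
grip_width: 0.005
t 3.63 pos [ 0.5488 -0.2122  0.0753] tool x [-0.  0. -1.] yang 103.82 rad/ang from dial 0.0317 129.6 F [-0.62 -0.17  0.03] gw 0.005 j [ 17.5  40.6   1.5 103.5  -1.6  35.9 123.7]
tab ang 86.9 r 0.0163 n 26
3 travel [0.0013 0.001 ] twist -0.0524
6 travel [0.0027 0.002 ] twist -0.1047
9 travel [0.0041 0.0028] twist -0.1571
12 travel [0.0055 0.0036] twist -0.2094
15 travel [0.007  0.0044] twist -0.2618
18 travel [0.0085 0.005 ] twist -0.3142
21 travel [0.0101 0.0056] twist -0.3665
24 travel [0.0117 0.0061] twist -0.4189
```

```bash

python3 -m creep '{"travel":[[0.0013,0.001,0],[0.0027,0.002,0],[0.0041,0.0028,0],[0.0055,0.0036,0],[0.007,0.0044,0],[0.0085,0.005,0],[0.0101,0.0056,0],[0.0117,0.0061,0]],"twist":[[0,0,-0.052],[0,0,-0.105],[0,0,-0.157],[0,0,-0.209],[0,0,-0.262],[0,0,-0.314],[0,0,-0.367],[0,0,-0.419]],"gripper":[1,1,1,1,1,1,1,1]}'
python3 - <<'E'
from h import *
st(); im=tab(); plan([3,6,9,12,15,18,21,24])
cv2.imwrite("pics/e.png",cv2.resize(im["pixels"][130:285,285:415,::-1],None,fx=4,fy=4,interpolation=cv2.INTER_CUBIC)[:600])
E
```

```text
t: 4.35
eef_pos: [0.558, -0.2062, 0.0755]
ee_rot: [-179.0, 89.7, 170.7]
force: [-3.8, 0.2, 2.6]
grip_width: 0.007
t 4.35 pos [ 0.558  -0.2062  0.0755] tool x [-0.005  0.001 -1.   ] yang 79.64 rad/ang from dial 0.0324 109.9 F [-3.84  0.24  2.62] gw 0.007 j [ 12.3  41.4   8.4 102.4  -9.1  37.1 105.6]
tab ang 82.3 r 0.0183 n 46
3 travel [0.0016 0.0005] twist -0.0524
6 travel [0.0032 0.0009] twist -0.1047
9 travel [0.0049 0.0012] twist -0.1571
12 travel [0.0066 0.0014] twist -0.2094
15 travel [0.0082 0.0015] twist -0.2618
18 travel [0.0099 0.0016] twist -0.3142
21 travel [0.0116 0.0015] twist -0.3665
24 travel [0.0133 0.0014] twist -0.4189
```

View pics/e.png

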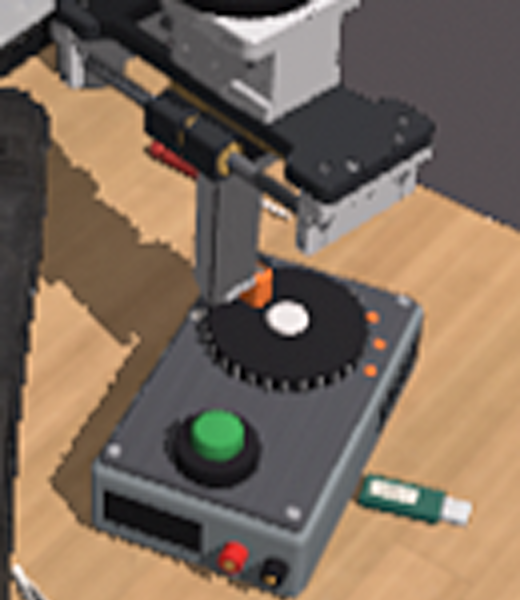

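```bash
python3 - <<'E'
import numpy as np
r=.0317
for s in(105.6,81.6,57.6,33.6):
    f=lambda a:r*np.array([np.cos(np.radians(a)),np.sin(np.radians(a))])
    print(s,[ (f(s-k)-f(s)).round(4).tolist() for k in range(3,25,3)])
E
python3 -m creep '{"travel":[[0.0016,0.0004,0],[0.0032,0.0008,0],[0.0049,0.0010,0],[0.0066,0.0012,0],[0.0082,0.0012,0],[0.0099,0.0012,0],[0.0116,0.0011,0],[0.0132,0.0009,0]],"twist":[[0,0,-0.052],[0,0,-0.105],[0,0,-0.157],[0,0,-0.209],[0,0,-0.262],[0,0,-0.314],[0,0,-0.367],[0,0,-0.419]],"gripper":[1,1,1,1,1,1,1,1]}'
python3 -c "from h import *; st(); tab()"
```

```text
105.6 [[0.0016, 0.0004], [0.0032, 0.0007], [0.0049, 0.001], [0.0065, 0.0011], [0.0082, 0.0012], [0.0099, 0.0011], [0.0115, 0.001], [0.0132, 0.0008]]
81.6 [[0.0016, -0.0003], [0.0033, -0.0007], [0.0048, -0.0011], [0.0064, -0.0016], [0.008, -0.0023], [0.0095, -0.003], [0.0109, -0.0037], [0.0124, -0.0046]]
57.6 [[0.0014, -0.0009], [0.0027, -0.0019], [0.004, -0.003], [0.0052, -0.0041], [0.0063, -0.0053], [0.0074, -0.0066], [0.0085, -0.0079], [0.0094, -0.0092]]
33.6 [[0.0009, -0.0014], [0.0017, -0.0029], [0.0024, -0.0043], [0.0031, -0.0059], [0.0036, -0.0074], [0.0041, -0.009], [0.0045, -0.0106], [0.0049, -0.0123]]
t: 5.07
eef_pos: [0.5719, -0.2041, 0.0754]
ee_rot: [-176.6, 89.8, 149.1]
force: [-3.8, 1.3, 2.1]
grip_width: 0.008
t 5.07 pos [ 0.5719 -0.2041  0.0754] tool x [-0.004  0.002 -1.   ] yang 55.74 rad/ang from dial 0.0326 84.9 F [-3.8   1.33  2.07] gw 0.008 j [  7.8  42.9  15.1 100.5 -16.5  39.1  87.7]
tab ang 51.7 r 0.0225 n 57
```

```bash

python3 -m creep '{"travel":[[0.0016,-0.0003,0],[0.0033,-0.0007,0],[0.0048,-0.0011,0],[0.0064,-0.0016,0],[0.008,-0.0023,0],[0.0095,-0.003,0],[0.0109,-0.0037,0],[0.0124,-0.0046,0]],"twist":[[0,0,-0.052],[0,0,-0.105],[0,0,-0.157],[0,0,-0.209],[0,0,-0.262],[0,0,-0.314],[0,0,-0.367],[0,0,-0.419]],"gripper":[1,1,1,1,1,1,1,1]}'
python3 -c "from h import *; st(); tab()"
python3 -m creep '{"travel":[[0.0014,-0.0009,0],[0.0027,-0.0019,0],[0.004,-0.003,0],[0.0052,-0.0041,0],[0.0063,-0.0053,0],[0.0074,-0.0066,0],[0.0085,-0.0079,0],[0.0094,-0.0092,0]],"twist":[[0,0,-0.052],[0,0,-0.105],[0,0,-0.157],[0,0,-0.209],[0,0,-0.262],[0,0,-0.314],[0,0,-0.367],[0,0,-0.419]],"gripper":[1,1,1,1,1,1,1,1]}'
python3 - <<'E'
from h import *
st(); im=tab()
cv2.imwrite("pics/f.png",cv2.resize(im["pixels"][130:280,285:415,::-1],None,fx=4,fy=4,interpolation=cv2.INTER_CUBIC))
E
```

```text
t: 5.78
eef_pos: [0.5852, -0.2079, 0.0754]
ee_rot: [-175.2, 89.8, 126.6]
force: [-3.0, 2.4, 3.3]
grip_width: 0.004
t 5.78 pos [ 0.5852 -0.2079  0.0754] tool x [-0.002  0.003 -1.   ] yang 31.82 rad/ang from dial 0.033 60.6 F [-2.97  2.44  3.31] gw 0.004 j [  4.   44.7  21.9  98.4 -23.4  41.7  69.7]
tab ang 31.9 r 0.0286 n 80
t: 6.5
eef_pos: [0.5956, -0.2168, 0.0754]
ee_rot: [-177.6, 89.8, 100.2]
force: [-1.9, 3.4, 1.9]
grip_width: 0.007
t 6.5 pos [ 0.5956 -0.2168  0.0754] tool x [-0.001  0.003 -1.   ] yang 7.88 rad/ang from dial 0.0332 36.7 F [-1.91  3.36  1.86] gw 0.007 j [  1.   46.9  28.5  96.4 -30.   44.6  51.6]
tab ang 8.3 r 0.0275 n 88
```

View pics/f.png

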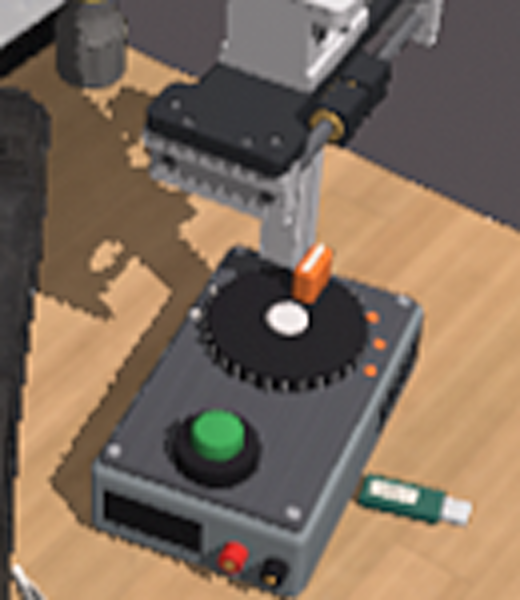

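Tab at about (313,272) in this crop, in contact with the fingers and a few degrees past the third click. Now I push it past half way to the fourth, with a smaller step.

```bash

python3 -m creep '{"travel":[[0.0009,-0.0014,0],[0.0017,-0.0029,0],[0.0024,-0.0043,0],[0.0031,-0.0059,0],[0.0034,-0.0066,0],[0.0034,-0.0066,0],[0.0034,-0.0066,0]],"twist":[[0,0,-0.052],[0,0,-0.105],[0,0,-0.157],[0,0,-0.209],[0,0,-0.236],[0,0,-0.236],[0,0,-0.236]],"gripper":[1,1,1,1,1,1,1]}'
python3 -c "from h import *; st(); tab()"
```

```text
t: 7.13
eef_pos: [0.5995, -0.2258, 0.0756]
ee_rot: [64.5, 89.9, -31.1]
force: [1.3, 1.1, -0.4]
grip_width: 0.005
t 7.13 pos [ 0.5995 -0.2258  0.0756] tool x [ 0.001 -0.001 -1.   ] yang -5.58 rad/ang from dial 0.0324 19.5 F [ 1.32  1.14 -0.36] gw 0.005 j [ -0.3  48.2  32.2  95.5 -33.4  46.2  41.4]
tab ang -13.9 r 0.0277 n 93
```

```bash

python3 -m creep '{"travel":[[-0.001,0.002,0],[-0.002,0.004,0],[-0.002,0.006,0],[-0.002,0.006,0.01],[-0.002,0.006,0.025],[-0.002,0.006,0.045],[-0.002,0.006,0.06],[-0.002,0.006,0.06]],"twist":[[0,0,0],[0,0,0],[0,0,0],[0,0,0],[0,0,0],[0,0,0],[0,0,0],[0,0,0]],"gripper":[1,1,1,1,1,1,1,1]}'
python3 -m creep '{"travel":[[-0.015,-0.005,0],[-0.03,-0.012,0],[-0.045,-0.017,0],[-0.06,-0.022,0],[-0.08,-0.028,0],[-0.1,-0.033,0],[-0.114,-0.037,0],[-0.114,-0.037,0]],"twist":[[0,0,0],[0,0,0],[0,0,0],[0,0,0],[0,0,0],[0,0,0],[0,0,0],[0,0,0]],"gripper":[1,1,1,1,1,1,1,1]}'
python3 - <<'E'
from h import *
p=st(); im=tab(); print("to key",np.array([.4834,-.2571])-p[:2])
cv2.imwrite("pics/g.png",cv2.resize(im["pixels"][130:280,285:415,::-1],None,fx=4,fy=4,interpolation=cv2.INTER_CUBIC))
E
```

```text
t: 7.85
eef_pos: [0.5989, -0.221, 0.1394]
ee_rot: [71.3, 89.6, -24.4]
force: [0.9, -1.0, -0.3]
grip_width: 0.005
t: 8.52
eef_pos: [0.4793, -0.2577, 0.1354]
ee_rot: [-92.7, 89.9, 171.3]
force: [-0.7, -0.2, 0.3]
grip_width: 0.005
t 8.52 pos [ 0.4793 -0.2577  0.1354] tool x [-0.002  0.    -1.   ] yang -5.97 rad/ang from dial 0.0921 -166.8 F [-0.75 -0.17  0.27] gw 0.005 j [  3.   37.1  34.9 108.6 -29.9  43.8  48.7]
tab ang -11.2 r 0.0287 n 104
to key [0.00406676 0.00059539]
```

View pics/g.png

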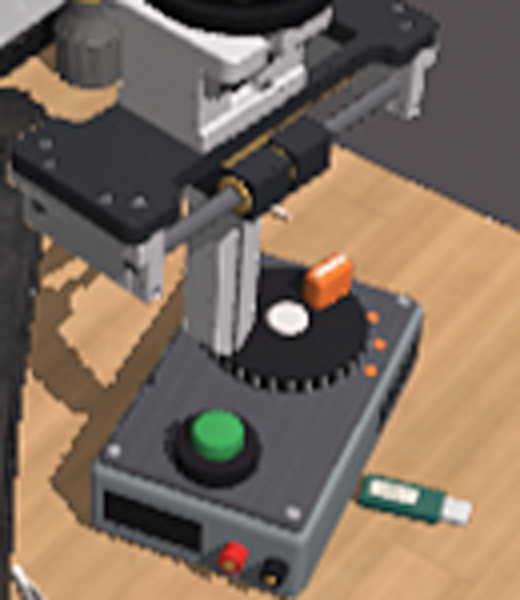

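The tab (about (329,280) in the crop) is at -11.2°, 96° on from its 85.2° start, and the fingers are clear of the key at (218,433). Now I press the key.

```bash

python3 -m creep '{"travel":[[0,0,-0.01],[0,0,-0.02],[0,0,-0.03],[0,0,-0.04],[0,0,-0.047],[0,0,-0.051],[0,0,-0.053],[0,0,-0.053]],"twist":[[0,0,0],[0,0,0],[0,0,0],[0,0,0],[0,0,0],[0,0,0],[0,0,0],[0,0,0]],"gripper":[1,1,1,1,1,1,1,1]}'
python3 -m creep '{"travel":[[0,0,-0.001],[0,0,-0.0025],[0,0,-0.004],[0,0,-0.0055],[0,0,-0.007],[0,0,-0.0085],[0,0,-0.01],[0,0,-0.01]],"twist":[[0,0,0],[0,0,0],[0,0,0],[0,0,0],[0,0,0],[0,0,0],[0,0,0],[0,0,0]],"gripper":[1,1,1,1,1,1,1,1]}'
python3 -c "from h import *; st(); tab()"
```

```text
t: 9.23
eef_pos: [0.4827, -0.2565, 0.0819]
ee_rot: [-105.8, 90.0, 158.4]
force: [-0.4, -0.0, -0.3]
grip_width: 0.008
t: 9.9
eef_pos: [0.4832, -0.2567, 0.0725]
ee_rot: [85.1, 90.0, -10.6]
force: [0.2, -0.2, 3.3]
grip_width: 0.006
t 9.9 pos [ 0.4832 -0.2567  0.0725] tool x [ 0.001 -0.    -1.   ] yang -5.73 rad/ang from dial 0.0881 -166.8 F [ 0.19 -0.21  3.35] gw 0.006 j [  6.   42.1  30.  110.8 -34.6  36.3  52.6]
tab ang -15.7 r 0.0281 n 85
```

```bash

python3 -m creep '{"travel":[[0,0,-0.001],[0,0,-0.002],[0,0,-0.003],[0,0,-0.003],[0,0,-0.003]],"twist":[[0,0,0],[0,0,0],[0,0,0],[0,0,0],[0,0,0]],"gripper":[1,1,1,1,1]}'
python3 -m creep '{"travel":[[0,0,0.003],[0,0,0.007],[0,0,0.012],[0,0,0.02],[0,0,0.035],[0,0,0.055],[0,0,0.075],[0,0,0.1]],"twist":[[0,0,0],[0,0,0],[0,0,0],[0,0,0],[0,0,0],[0,0,0],[0,0,0],[0,0,0]],"gripper":[1,1,1,1,1,1,1,1]}'
python3 -m creep '{"travel":[[-0.005,0.02,0.01],[-0.01,0.05,0.02],[-0.015,0.08,0.03],[-0.02,0.11,0.03],[-0.02,0.14,0.03],[-0.02,0.17,0.03],[-0.02,0.18,0.03],[-0.02,0.18,0.03]],"twist":[[0,0,0],[0,0,0],[0,0,0],[0,0,0],[0,0,0],[0,0,0],[0,0,0],[0,0,0]],"gripper":[1,1,1,1,1,1,1,1]}'
python3 - <<'E'
from h import *
st(); im=tab(); b=optics.get_image("top")
p,n,_=blob(im,*COL["key"],KEYR["scene"]); print("key px",p,n,"(start 339.05,238.41,137)")
cv2.imwrite("pics/h.png",np.vstack([cv2.resize(x["pixels"][80:340,120:440,::-1],(369,300)) for x in(im,b)]))
E
```

```text
t: 10.37
eef_pos: [0.4832, -0.2567, 0.0718]
ee_rot: [120.3, 89.9, 24.5]
force: [-3.9, 3.3, 24.2]
grip_width: 0.008
t: 11.03
eef_pos: [0.482, -0.2561, 0.1697]
ee_rot: [-102.0, 89.8, 162.3]
force: [0.7, 0.2, -0.1]
grip_width: 0.006
t: 11.7
eef_pos: [0.4628, -0.0737, 0.1993]
ee_rot: [-135.7, 89.9, 128.9]
force: [0.7, 0.7, 0.2]
grip_width: 0.003
t 11.7 pos [ 0.4628 -0.0737  0.1993] tool x [-0.001  0.001 -1.   ] yang -5.44 rad/ang from dial 0.1944 123.1 F [0.74 0.69 0.17] gw 0.003 j [-23.3  26.7  41.5 116.  -24.5  46.1  27.2]
tab ang -11.2 r 0.0287 n 102
key px [339.05109489 238.40875912] 137 (start 339.05,238.41,137)
```

View pics/h.png

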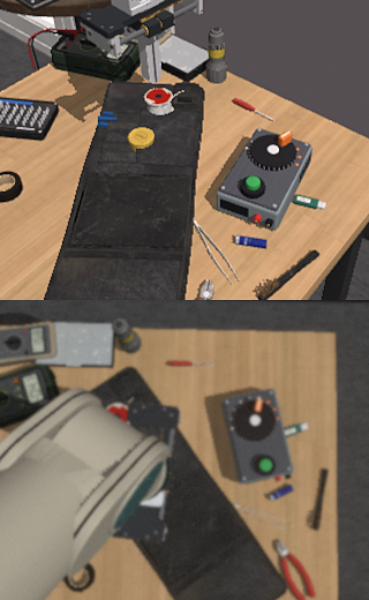

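The last view shows the tab at (285,139) in the upper panel, pointing about along the unit's axis. The key is up, the arm is clear and the bystanders are in place. I hand the job in.

```bash
python3 -c "
from station import ctrl
print(ctrl.job_done())"
```

```text
the job is handed in; nothing more can be done
None
```

I turned the dial four clicks clockwise with the shut fingers, pressed the green key to its stop, let it come up and handed the job in at about 11.8 s. No verdict was reported.

- **Dial:** The tab started at 85° in the world frame, which is the second click. It ended at -11.2°, against -10.5° expected, so it turned about 96°. The reading was the same before the key press and after it.
- **Push force:** About 4–5 N in the readings taken between pushes.
- **Key:** At the bottom the tip stood at 71.8 mm, about 5 mm below the key's 77 mm top. Afterwards the key showed in exactly the same pixels as before, so it is up again.
- **Key force:** The last 3 mm of commanded travel pressed the key onto its stop with 24 N. That is more than it needed but under the 35 N limit, and the 20 N limit applies only while the key is up.
- **Bystanders and arm:** By eye, nothing had moved in the last picture. I did not measure the bystanders. The arm was clear of everything.
- **Readings that disagreed:** Two tab readings were 3–5° off (-13.9° and -15.7°), taken with the gripper over or near the supply. I put this down to it partly hiding the tab, and both later clear views gave -11.2°.

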